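# Start the board tester

## Robot

A 6-joint arm with a two-finger parallel gripper is mounted at the origin on the work surface. World frame = base frame: x ahead of the robot, y to its left, z up, the work surface at z = 0. Lengths are in mm, angles in degrees, forces in N, time in s.
With the tool pointing down it reaches from about 300 to 850 mm from the base axis. Payload 4.2 kg.
Tool frame: the origin (TCP) lies midway between the tips of the shut fingers; the grasp point (between the pads) lies 19 mm behind it (env.grasp_offset is the distance from the TCP to the grasp point, in mm); z points along the fingers, y is the line along which they close (so a half turn about z gives the same grasp; the last joint's range is limited). The gripper opens to 91 mm and grips with 3 to 60 N. Pads are 32 mm wide; open, the fingers measure 118 mm over their backs; the gripper's body (76 mm by 178 mm) begins 60 mm behind the grasp point.
Start: joints at [69.901, 18.312, 89.639, -0, 72.044, -1.146], TCP at [186.763, 543.843, 185.776] pointing down, gripper open.
Joint ranges: [-177.97, 177.97], [-48.28, 115.42], [12.27, 149.76], [-77.06, 257.06], [2.81, 150.46], [-146.56, 146.56]. Speed limits (degrees/s): [147.25, 147.25, 180, 180, 180, 180].

## Interface

Orientations are given as [roll, pitch, yaw] about the fixed x, y, z axes, in that order (R = Rz(yaw) Ry(pitch) Rx(roll)).
In Python, from workcell import env, optics gives the robot as it stands. The module is installed in compiled form; this text tells all that it offers.
- The arm moves only by the tool send_rows, never from a script. Its argument "targets" is a list that holds one entry, the list of rows, each a list of 7 numbers: the turn, a rotation vector about the world's x, y, z scaled (see below), then the shift along the world's x, y, z scaled (see below), then the closure, from -1 (fully open) to 1 (shut). In form: [[[rx, ry, rz, x, y, z, gripper], ...]]. A call has 1 to 12 rows; each row shifts and turns the commanded pose from where the row before left it; what a row does not reach is not made up. The controller multiplies each number of a shift by 0.2 m and each number of a turn by pi/2 rad. A row lasts 1/10 s, in which the tool goes at most 50 mm and 8.59 degrees, less where a joint would pass 70% of its speed; a pose out of reach is approached as far as the arm can. A call with a number of a shift or a turn outside -1 to 1 is refused whole. A call with a gripper value outside its range is refused whole. The fingers move at their own pace and stop on an object; "grip_force" is the grip in N (left out, the last holds). Time passes only in rows, so rows that do not move let the fingers close. It gives the time, the measured TCP pose, the force, the opening and the grip force at its end, in the units of the state.
- env.state(): the state, without advancing time (a new reading comes with each control period).
- optics.grab_frame(name): name is "side" or "top"; returns (picture, depth): 400x640x3 uint8, red, green, blue; 400x640 float32, mm along the optical axis (not along the pixel's ray), 0 where there is no reading.
- optics.camera_info(name): a dict with "camera_matrix" (3x3 intrinsics, pixels), "R" (3x3) and "t" (3): a world point X has camera coordinates R X + t. Camera axes: x right, y down, z forward; pixel columns grow to the right and rows downward; lengths in mm; the calibration is good to about 2 mm. A picture is of the moment at which its call begins. camera_info takes no time and is no camera call.
- env.job_done(): hands the job in; it is judged then, once.
Trained networks look in the newest picture that a camera, given by its name, has taken for a name from the list of things; names that differ only in an ending like _2 or _b are one class to them, and where a whole thing is asked for, a point or a joint stands for the part that bears it (a point fixed in the world has none). Each returns a list of dicts, best first, with "conf" (0 to 1); they miss things now and then, are a little off and sometimes report something else, mostly with a low value. They report only what shows in the picture. A call takes as long as a camera call.
- optics.silhouettes(camera, name): "mask" (400x640 bool, what is visible of it) and "at" ([column, row] in pixels, amid what is visible of it).
- optics.place_of(camera, name): "at" ([column, row] in pixels: a listed point, or the origin of a listed thing).
The state is a dict: "time_s": time; "qpos": joint angles; "qvel": joint speeds; "effort": joint torques, N m; "ee_pos": TCP position; "ee_rot": TCP orientation; "force": force on the tool from outside, world axes, zero at the start; "torque": the same for the moment, N m; "gripper_width": finger opening in mm; "gripper_force": force on a finger pad.
Only numpy, scipy, OpenCV 4.12 (cv2) and the standard library are available. Lean on these libraries where they do the work, as an engineer would, in place of code of your own. Each camera call takes 0.05 s, during which the arm holds its last target. There are 200 camera calls.

## Task

Start the board tester with closed fingers: first switch the black power rocker on by pressing its raised, green-striped end fully down, then push the square yellow key fully in so that it stays in, and last press the round green button all the way down and let it come back up. Keep to that order, do not press the red stop button, and leave all the other things on the bench where they are; nothing is to be picked up.

Things in the scene. Friction and masses are not known exactly. Their poses are not given: they have to be found in the camera images.
- rocker (a joint): angle of the power rocker: 0 = off (green-striped end standing up), 0.40 rad = on (green-striped end pressed fully down). It starts at or very near 0 and stays where it is left; pushing the green-striped end down takes about 3 N
- rocker_press (a point): spot to press: on the upper face of the rocker, on its wide green stripe (raised end, 21 mm from the pivot); moves with it. Off, about 62 mm above the bench; on, 54 mm. x axis: from pivot to green-striped end. The rocker is a black paddle 58 x 38 mm in a black frame (4 mm high) on a fixed grey box 80 x 80 x 45 mm; its other end has a thin white bar
- yellow (a joint): how far the yellow key is pushed in: 0 = out, 0.008 m = fully in. A latching key: it stays where it is left and does not spring back; pushing it takes about 3 N
- yellow_top (a point): centre of the upper face of the square yellow key, 38 x 38 mm, pressed straight down; moves with it. Out, the face is 61 mm above the bench, fully in 53 mm. It sits in a black square collar (50 mm, 5 mm high) on a fixed grey box 80 x 80 x 45 mm
- green (a joint): how far the green button is pressed: 0 = up, 0.006 m = fully down. It springs back when let go; fully down takes 5 N
- green_top (a point): centre of the upper face of the round green start button, 36 mm across, pressed straight down; moves with it. Up, the face is 60 mm above the bench, fully down 54 mm. It sits in a steel collar (48 mm across, 5 mm high) on a fixed grey box 80 x 80 x 45 mm
- red (a joint): how far the red stop button is pressed: 0 = up, 0.006 m = fully down; springs back. To be left alone
- red_top (a point): centre of the top of the round red mushroom-shaped stop button, 40 mm across, 66 mm above the bench, on a fixed yellow box 80 x 80 x 45 mm
- driver_a: loose torque driver lying on the bench, red handle 75 mm long and 30 mm thick, steel shaft; 140 mm overall along its x axis, handle to -x. Origin under its middle, on the bench
- driver_b: second loose torque driver, the same as the first
- bottle: loose blue bottle, 60 mm across, 120 mm tall, standing; origin at the centre of its underside, z axis up the bottle
- mouse: loose black computer mouse, 96 x 60 mm (x, y), 34 mm high; origin at the centre of its underside
- scanner: loose barcode scanner on a round foot 90 mm across, 160 mm tall, grey head, black grip; origin at the centre of its underside, z axis up
- board: loose green circuit board lying flat, 100 x 70 mm (x, y), parts up to 13 mm high; origin at the centre of its underside

How it is judged:
By the outcome, as a careful person would: the job done as asked, in the order asked, and still so for the second after the job is handed in, with the robot touching nothing.
It also fails if it takes over 40 s, if anything falls off the work surface, if the arm or the gripper's body presses on something with over 40 N, if the wrist force passes 120 N, or if a joint passes its speed limit or range.

## Working session

There is one attempt and no reset: what is moved stays moved. The work goes in short steps, Python scripts to look and compute and a tool call to move; the robot and the scene stay as the last step left them, time stands still between calls to the robot, and variables do not carry over. Pictures are saved under pics/ and viewed, at most 10 in all, crops included, and the job is handed in when it is done.

Besides the shell and the picture viewer there is one more tool, called after ">>>" in YAML: its name, and indented under it one key for each argument. send_rows: Moves the arm, as the interface text tells. Its arguments: {"type":"object","properties":{"targets":{"type":"array"},"grip_force":{"type":"number"}},"required":["targets"]}

```bash
mkdir -p pics
cat > h.py <<'E'
import numpy as np, cv2
from workcell import env, optics
def world(cam,uv,depth):
    c=optics.camera_info(cam);K=np.array(c["camera_matrix"]);R=np.array(c["R"]);t=np.array(c["t"])
    u,v=uv;r=np.linalg.inv(K)@[u,v,1]
    d=np.median([x for x in depth[int(v)-2:int(v)+3,int(u)-2:int(u)+3].ravel() if x>0] or [0])
    return R.T@(r*d-t)
def worldz(cam,uv,z):
    c=optics.camera_info(cam);K=np.array(c["camera_matrix"]);R=np.array(c["R"]);t=np.array(c["t"])
    r=R.T@np.linalg.inv(K)@[uv[0],uv[1],1];o=-R.T@t
    return o+r*(z-o[2])/r[2]
E
python3 - <<'E'
from h import *
ims=[]
for cam in("top","side"):
    im,d=optics.grab_frame(cam);cv2.imwrite(f"pics/{cam}0.png",im[:,:,::-1])
    for n,z in(("rocker_press",62),("yellow_top",61),("green_top",60),("red_top",66),("bottle",0),("scanner",0)):
        for r in optics.place_of(cam,n)[:2]:
            print(cam,n,round(r["conf"],2),np.round(r["at"]),world(cam,r["at"],d).round(),worldz(cam,r["at"],z).round())
    s=optics.silhouettes(cam,"rocker")
    for r in s[:2]: print("rocker sil",r["conf"],r["at"])
s=env.state();print(s["ee_pos"],s["ee_rot"],s["gripper_width"],s["time_s"])
E
```

```text
top rocker_press 0.7 [211. 252.] [458. 267.  63.] [458. 268.  62.]
top yellow_top 0.56 [279. 192.] [614.  95.  62.] [614.  95.  61.]
top yellow_top 0.2 [212. 254.] [453. 265.  62.] [453. 265.  61.]
top green_top 0.45 [347. 182.] [639. -83.  60.] [639. -83.  60.]
top red_top 0.7 [407. 256.] [ 445. -233.   65.] [ 445. -233.   66.]
top bottle 0.85 [187. 162.] [694. 337.  67.] [710. 359.   0.]
top bottle 0.44 [219. 203.] [587. 259.  35.] [592. 268.   0.]
top scanner 0.77 [456. 172.] [ 670. -380.   36.] [ 678. -392.    0.]
rocker sil 0.78 [218.3, 256.3]
side rocker_press 0.5 [274. 136.] [476. 346.  -0.] [475. 266.  62.]
side yellow_top 0.63 [326. 169.] [612.  82.  61.] [612.  82.  61.]
side yellow_top 0.15 [390. 320.] [ 678. -401.   25.] [ 669. -419.   61.]
side green_top 0.61 [345. 210.] [636. -85.  58.] [636. -87.  60.]
side red_top 0.6 [274. 264.] [ 434. -232.   65.] [ 434. -233.   66.]
side bottle 0.93 [341. 123.] [705. 333.  34.] [715. 378.  -0.]
side bottle 0.46 [327. 170.] [613.  78.  60.] [624. 142.   0.]
side scanner 0.98 [385. 323.] [ 667. -401.   16.] [ 671. -393.    0.]
rocker sil 0.69 [266.4, 142.0]
[186.79235617 543.85725646 185.81557507] [1.79988420e+02 6.83683929e-04 1.61044499e+02] 90.96863096921676 0.8
```

View pics/top0.png

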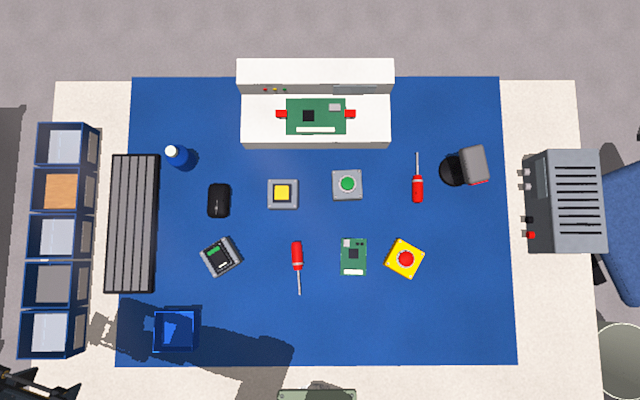

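View pics/side0.png

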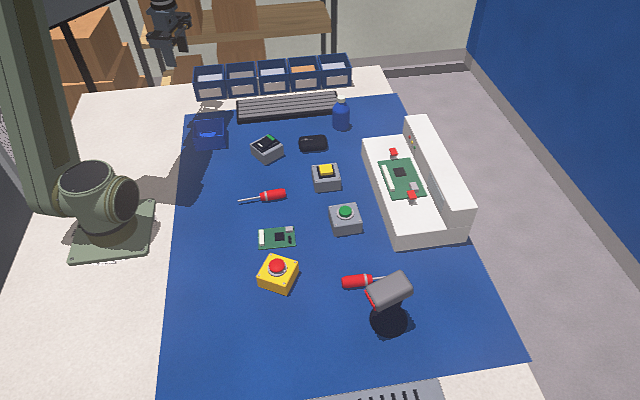

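The top view shows the rocker box near (220,257), the yellow key at (282,193), the green button at (347,184) and the red button at (406,258). The networks' points are a few pixels off, so I'll refine them by colour.

Run:
```python
from h import *
im,d=optics.grab_frame("top")
hsv=cv2.cvtColor(im,cv2.COLOR_RGB2HSV)
def blob(name,box,lo,hi,z):
    x0,y0,x1,y1=box
    m=cv2.inRange(hsv,lo,hi);mm=np.zeros_like(m);mm[y0:y1,x0:x1]=m[y0:y1,x0:x1]
    n,l,s,c=cv2.connectedComponentsWithStats(mm)
    for i in np.argsort(-s[1:,4])[:2]+1:
        p=np.argwhere(l==i)[:,::-1].astype(float)
        w=np.array([worldz("top",q,z)[:2] for q in p])
        ev,V=np.linalg.eigh(np.cov(w.T)) if len(p)>3 else (0,0)
        dd=d[l==i];
        print(name,s[i,4],c[i].round(1),worldz("top",c[i],z).round(1),"h",world("top",c[i],d)[2].round(1),"rect",cv2.minAreaRect(w.astype(np.float32)))
blob("yel",(262,172,302,212),(20,100,100),(38,255,255),61)
blob("grn",(325,165,370,205),(45,90,60),(85,255,255),60)
blob("rockgreen",(198,232,245,280),(45,90,60),(90,255,255),62)
blob("rockwhite",(206,245,240,275),(0,0,190),(180,60,255),54)
c=im[225:285,185:255];cv2.imwrite("pics/r.png",cv2.resize(c[:,:,::-1],None,fx=8,fy=8,interpolation=cv2.INTER_CUBIC))
im,d=optics.grab_frame("side");hsv=cv2.cvtColor(im,cv2.COLOR_RGB2HSV)
for nm,b,lo,hi,z in(("yel",(305,155,345,195),(20,100,100),(38,255,255),61),("grn",(328,198,365,225),(45,90,60),(85,255,255),60),("rg",(248,128,290,165),(45,90,60),(90,255,255),62)):
    m=cv2.inRange(hsv,lo,hi);q=np.zeros_like(m);q[b[1]:b[3],b[0]:b[2]]=m[b[1]:b[3],b[0]:b[2]]
    p=np.argwhere(q>0).mean(0)[::-1];print("side",nm,(q>0).sum(),p.round(1),worldz("side",p,z).round(1))
```

```text
yel 221 [281.1 192.1] [612.1  89.4  61. ] h 60.9 rect ((612.4711303710938, 89.55538940429688), (37.01134490966797, 37.099159240722656), 89.76395416259766)
grn 132 [347.2 183. ] [635.8 -84.1  60. ] h 60.2 rect ((635.8635864257812, -83.64717102050781), (31.583839416503906, 32.09803009033203), 89.35081481933594)
rockgreen 65 [213.  250.5] [461.2 262.5  62. ] h 61.8 rect ((461.3017272949219, 262.51629638671875), (11.807701110839844, 34.96743392944336), 32.12843704223633)
rockwhite 50 [231.  252.6] [455.7 218.   54. ] h 45.0 rect ((455.03961181640625, 217.46334838867188), (51.846595764160156, 6.543525695800781), 32.093223571777344)
rockwhite 23 [209.3 266.1] [421.5 272.8  54. ] h 43.9 rect ((422.9128112792969, 274.6781005859375), (35.985435485839844, 5.609567642211914), 32.45000457763672)
side yel 141 [325.5 169.2] [610.8  82.9  61. ]
side grn 116 [344.8 211. ] [635.1 -88.4  60. ]
side rg 30 [270.3 137. ] [461.2 262.8  62. ]
```

View pics/r.png

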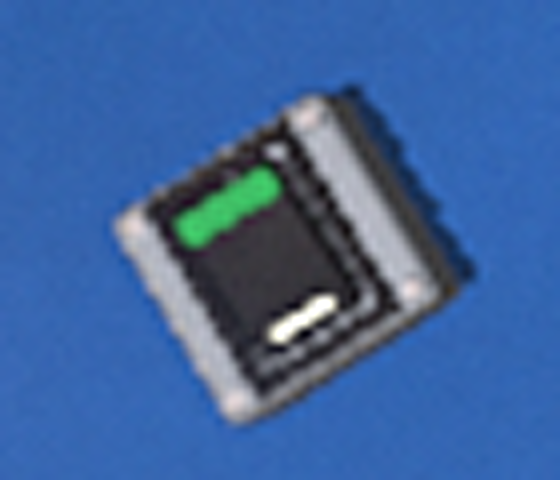

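>>> send_rows:
  targets:
    - [[0, 0, -0.042, 0.14, -0.139, 0, 1], [0, 0, -0.042, 0.14, -0.139, 0, 1], [0, 0, -0.042, 0.14, -0.139, 0, 1], [0, 0, -0.042, 0.14, -0.139, 0, 1], [0, 0, -0.042, 0.14, -0.139, 0, 1], [0, 0, -0.042, 0.14, -0.139, 0, 1], [0, 0, -0.042, 0.14, -0.139, 0, 1], [0, 0, -0.042, 0.14, -0.139, 0, 1], [0, 0, -0.042, 0.14, -0.139, 0, 1], [0, 0, -0.042, 0.14, -0.139, 0, 1], [0, 0, 0, 0, 0, 0, 1], [0, 0, 0, 0, 0, 0, 1]]
  grip_force: 20

```text
time_s: 2.1
ee_pos: [467.0, 265.4, 185.7]
ee_rot: [-180.0, -0.0, 123.2]
force: [-0.3, 0.4, -1.0]
gripper_width: 0.5
gripper_force: 0.0
```

>>> send_rows:
  targets:
    - [[0, 0, 0, 0, 0, -0.19, 1], [0, 0, 0, 0, 0, -0.19, 1], [0, 0, 0, 0, 0, -0.18, 1], [0, 0, 0, 0, 0, 0, 1], [0, 0, 0, 0, 0, 0, 1]]

```text
time_s: 2.6
ee_pos: [466.3, 266.8, 74.3]
ee_rot: [-180.0, -0.0, 123.3]
force: [-0.0, 0.4, 0.7]
gripper_width: 0.3
gripper_force: 0.0
```

Run:
```python
from h import *
im,d=optics.grab_frame("side");cv2.imwrite("pics/s1.png",cv2.resize(im[70:190,200:360,::-1],None,fx=5,fy=5,interpolation=cv2.INTER_CUBIC))
```

```text
(no output)
```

View pics/s1.png

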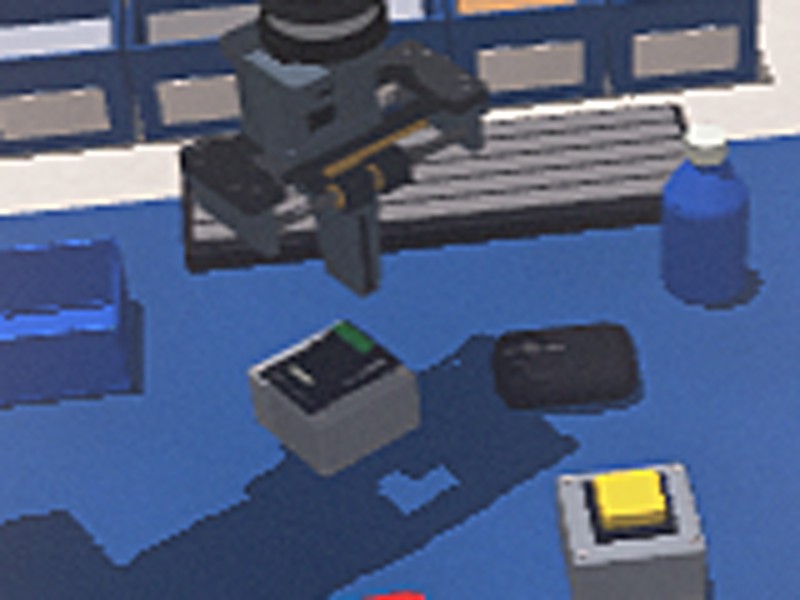

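The picture shows the shut fingertips at crop (370,292), full image about (274,128). The stripe is at crop (352,338), about (270,137). I'll compare this with the projected TCP.

Run:
```python
from h import *
for cam in("side","top"):
    c=optics.camera_info(cam);K=np.array(c["camera_matrix"]);R=np.array(c["R"]);t=np.array(c["t"])
    print(cam)
    for p in ([466.3,266.8,74.3],[466.3,266.8,62],[461,262.5,62]):
        q=K@(R@np.array(p)+t);print(p,(q[:2]/q[2]).round(1))
    im,d=optics.grab_frame(cam)
    for o in((274,127),(273,122),(277,120)) if cam=="side" else ():
        print(o,world(cam,o,d).round(1))
s=env.state();print(s["ee_pos"],s["force"],s["gripper_width"])
```

```text
side
[466.3, 266.8, 74.3] [271.4 133. ]
[466.3, 266.8, 62] [271.8 136. ]
[461, 262.5, 62] [270.2 137. ]
(274, 127) [476.3 250.7 108.7]
(273, 122) [475.  252.3 126.9]
(277, 120) [492.1 426.7   6.4]
top
[466.3, 266.8, 74.3] [210.  248.4]
[466.3, 266.8, 62] [211.4 248.5]
[461, 262.5, 62] [213.  250.6]
[468.03470106 267.09818215  76.01602265] [-0.66486614  0.05608638 -0.51457116] 0.5003893571139125
```

Run:
```python
from h import *
im,d=optics.grab_frame("side")
for u in(268,270,272,274):
    print(u,[(v,*world("side",(u,v),d[:]).round().astype(int)) for v in range(118,142,2)])
cv2.imwrite("pics/s2.png",cv2.resize(im[100:150,240:310,::-1],None,fx=10,fy=10,interpolation=cv2.INTER_NEAREST))
```

```text
268 [(118, np.int64(461), np.int64(253), np.int64(143)), (120, np.int64(460), np.int64(259), np.int64(132)), (122, np.int64(460), np.int64(261), np.int64(123)), (124, np.int64(459), np.int64(263), np.int64(113)), (126, np.int64(458), np.int64(399), np.int64(5)), (128, np.int64(457), np.int64(390), np.int64(3)), (130, np.int64(456), np.int64(381), np.int64(2)), (132, np.int64(455), np.int64(371), np.int64(1)), (134, np.int64(455), np.int64(354), np.int64(5)), (136, np.int64(454), np.int64(268), np.int64(63)), (138, np.int64(454), np.int64(260), np.int64(61)), (140, np.int64(453), np.int64(252), np.int64(59))]
270 [(118, np.int64(467), np.int64(248), np.int64(146)), (120, np.int64(467), np.int64(249), np.int64(138)), (122, np.int64(466), np.int64(252), np.int64(128)), (124, np.int64(465), np.int64(252), np.int64(121)), (126, np.int64(464), np.int64(256), np.int64(110)), (128, np.int64(464), np.int64(387), np.int64(4)), (130, np.int64(463), np.int64(378), np.int64(2)), (132, np.int64(462), np.int64(369), np.int64(1)), (134, np.int64(461), np.int64(359), np.int64(0)), (136, np.int64(461)
[... 668 characters left out ...]
), np.int64(255), np.int64(63)), (140, np.int64(465), np.int64(248), np.int64(61))]
274 [(118, np.int64(479), np.int64(253), np.int64(141)), (120, np.int64(479), np.int64(252), np.int64(134)), (122, np.int64(478), np.int64(252), np.int64(126)), (124, np.int64(477), np.int64(251), np.int64(120)), (126, np.int64(477), np.int64(251), np.int64(112)), (128, np.int64(478), np.int64(379), np.int64(9)), (130, np.int64(477), np.int64(376), np.int64(2)), (132, np.int64(476), np.int64(367), np.int64(0)), (134, np.int64(475), np.int64(356), np.int64(0)), (136, np.int64(474), np.int64(341), np.int64(3)), (138, np.int64(472), np.int64(257), np.int64(61)), (140, np.int64(472), np.int64(249), np.int64(59))]
```

View pics/s2.png

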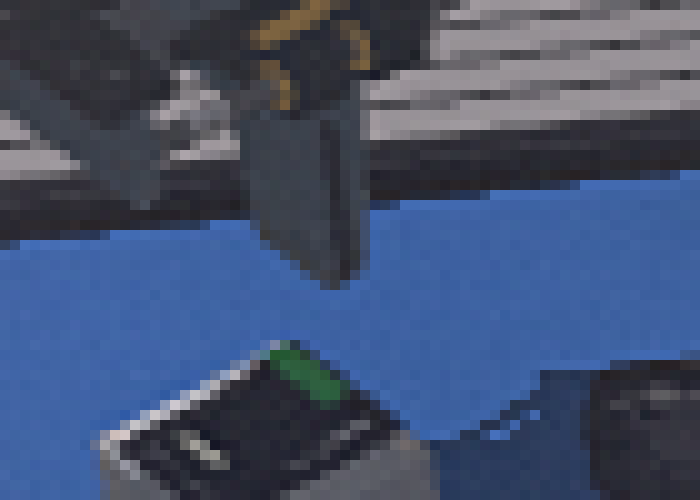

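The picture and depth put the fingertips at z ≈ 105, while the reported TCP is at 75. The other heights from the camera agree with the given values. I'll descend in small steps, watching the force.

>>> send_rows:
  targets:
    - [[0, 0, 0, 0, 0, -0.03, 1], [0, 0, 0, 0, 0, -0.025, 1], [0, 0, 0, 0, 0, 0, 1]]

```text
time_s: 3.1
ee_pos: [466.2, 265.5, 62.1]
ee_rot: [-179.9, -0.0, 123.2]
force: [-0.2, -0.1, -1.0]
gripper_width: 0.7
gripper_force: 0.0
```

>>> send_rows:
  targets:
    - [[0, 0, 0, 0, 0, -0.015, 1], [0, 0, 0, 0, 0, 0, 1]]

```text
time_s: 3.3
ee_pos: [466.5, 265.7, 59.3]
ee_rot: [-180.0, -0.0, 123.2]
force: [0.4, 0.6, 0.1]
gripper_width: 0.4
gripper_force: 0.0
```

>>> send_rows:
  targets:
    - [[0, 0, 0, 0, 0, -0.015, 1], [0, 0, 0, 0, 0, 0, 1]]

```text
time_s: 3.5
ee_pos: [466.6, 265.7, 56.4]
ee_rot: [-180.0, -0.0, 123.2]
force: [-0.1, -0.7, -0.7]
gripper_width: 0.1
gripper_force: 0.0
```

No force at a reported 56 confirms the offset of about 30 mm in the reported z.

>>> send_rows:
  targets:
    - [[0, 0, 0, 0, 0, -0.03, 1], [0, 0, 0, 0, 0, -0.03, 1], [0, 0, 0, 0, 0, -0.01, 1], [0, 0, 0, 0, 0, 0, 1]]

```text
time_s: 3.9
ee_pos: [466.4, 265.6, 42.2]
ee_rot: [-179.9, -0.0, 123.2]
force: [0.4, 0.2, -0.3]
gripper_width: 0.4
gripper_force: 0.0
```

Run:
```python
from h import *
im,d=optics.grab_frame("side")
for u in(270,272,274,276):
    print(u,[(v,*[int(x) for x in world("side",(u,v),d).round()]) for v in range(124,142,2)])
cv2.imwrite("pics/s3.png",cv2.resize(im[100:150,240:310,::-1],None,fx=10,fy=10,interpolation=cv2.INTER_NEAREST))
s=env.state();print(s["force"],s["ee_pos"])
```

```text
270 [(124, 465, 247, 124), (126, 464, 247, 117), (128, 464, 250, 107), (130, 463, 252, 98), (132, 462, 251, 91), (134, 461, 254, 81), (136, 461, 262, 67), (138, 460, 257, 63), (140, 459, 250, 60)]
272 [(124, 471, 249, 123), (126, 470, 248, 115), (128, 470, 249, 107), (130, 469, 249, 99), (132, 468, 248, 92), (134, 468, 248, 85), (136, 467, 250, 75), (138, 466, 254, 64), (140, 465, 249, 60)]
274 [(124, 477, 252, 120), (126, 477, 251, 112), (128, 476, 251, 105), (130, 475, 249, 99), (132, 475, 251, 90), (134, 474, 250, 82), (136, 473, 251, 74), (138, 472, 253, 64), (140, 472, 250, 58)]
276 [(124, 484, 257, 115), (126, 483, 256, 108), (128, 482, 256, 100), (130, 482, 256, 93), (132, 481, 255, 85), (134, 480, 255, 77), (136, 480, 276, 53), (138, 479, 271, 49), (140, 478, 258, 51)]
[ 0.22232549 -0.31480042  0.72583635] [466.64858019 265.77794109  42.48590757]
```

View pics/s3.png

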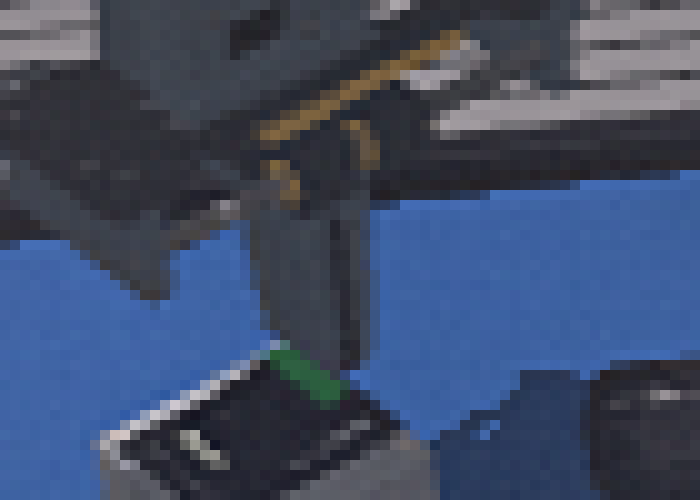

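The tips are now at z ≈ 71, just above the outer half of the stripe (image about (272,136)). I'll press on.

>>> send_rows:
  targets:
    - [[0, 0, 0, 0, 0, -0.02, 1], [0, 0, 0, 0, 0, -0.02, 1], [0, 0, 0, 0, 0, 0, 1]]

```text
time_s: 4.25
ee_pos: [466.9, 265.9, 34.5]
ee_rot: [180.0, 0.0, 123.2]
force: [0.2, 0.9, 0.2]
gripper_width: 0.2
gripper_force: 0.0
```

>>> send_rows:
  targets:
    - [[0, 0, 0, 0, 0, -0.02, 1], [0, 0, 0, 0, 0, 0, 1]]

```text
time_s: 4.45
ee_pos: [467.2, 266.1, 30.7]
ee_rot: [179.9, 0.0, 123.2]
force: [0.2, 1.7, 1.4]
gripper_width: 0.3
gripper_force: 0.4
```

>>> send_rows:
  targets:
    - [[0, 0, 0, 0, 0, -0.015, 1], [0, 0, 0, 0, 0, 0, 1]]

```text
time_s: 4.65
ee_pos: [467.4, 266.2, 27.9]
ee_rot: [179.9, 0.0, 123.2]
force: [2.2, 1.4, 2.6]
gripper_width: 0.5
gripper_force: 1.1
```

>>> send_rows:
  targets:
    - [[0, 0, 0, 0, 0, -0.01, 1], [0, 0, 0, 0, 0, 0, 1]]

```text
time_s: 4.85
ee_pos: [467.5, 266.3, 25.9]
ee_rot: [179.9, 0.0, 123.2]
force: [2.3, 1.2, 2.5]
gripper_width: 1.0
gripper_force: 1.5
```

>>> send_rows:
  targets:
    - [[0, 0, 0, 0, 0, -0.01, 1], [0, 0, 0, 0, 0, 0, 1]]

```text
time_s: 5.05
ee_pos: [467.6, 266.3, 25.6]
ee_rot: [179.9, 0.0, 123.2]
force: [0.4, 0.0, 14.0]
gripper_width: 0.8
gripper_force: 7.1
```

>>> send_rows:
  targets:
    - [[0, 0, 0, 0, 0, -0.01, 1], [0, 0, 0, 0, 0, 0, 1]]

```text
time_s: 5.25
ee_pos: [467.6, 266.3, 25.4]
ee_rot: [179.8, 0.0, 123.2]
force: [-2.8, -1.3, 27.6]
gripper_width: 0.4
gripper_force: 12.8
```

Hard stop felt (28 N at a reported 25.4, so the offset is about 30). I'll lift and go over to the yellow key.

>>> send_rows:
  targets:
    - [[0, 0, 0, 0, 0, 0.1, 1], [0, 0, 0, 0, 0, 0.15, 1], [0, 0, 0, 0.12, -0.147, 0, 1], [0, 0, 0, 0.12, -0.147, 0, 1], [0, 0, 0, 0.12, -0.147, 0, 1], [0, 0, 0, 0.12, -0.147, 0, 1], [0, 0, 0, 0.12, -0.147, 0, 1], [0, 0, 0, 0.12, -0.147, 0, 1], [0, 0, 0, 0, 0, 0, 1], [0, 0, 0, 0, 0, 0, 1]]

```text
time_s: 6.25
ee_pos: [609.2, 88.7, 70.4]
ee_rot: [-179.8, -0.1, 123.1]
force: [-0.5, -0.2, -0.2]
gripper_width: 0.5
gripper_force: 0.0
```

Run:
```python
from h import *
im,d=optics.grab_frame("side");t,dt=optics.grab_frame("top")
cv2.imwrite("pics/s4.png",np.hstack([cv2.resize(im[100:200,240:370,::-1],None,fx=4,fy=4,interpolation=cv2.INTER_CUBIC)[:400,:],cv2.resize(t[230:280,195:230,::-1],None,fx=8,fy=8,interpolation=cv2.INTER_CUBIC)]))
for o in((270,136),(270,137),(270,138),(271,139)): print(o,world("side",o,d).round(1))
for o in((213,250),(214,251),(221,263)): print(o,world("top",o,dt).round(1))
```

```text
(270, 136) [460.6 283.8  49.7]
(270, 137) [460.2 274.9  52.6]
(270, 138) [459.8 265.8  55.6]
(271, 139) [462.6 260.4  55.4]
(213, 250) [462.6 264.6  54.1]
(214, 251) [460.  261.5  55.7]
(221, 263) [429.4 240.6  64. ]
```

View pics/s4.png

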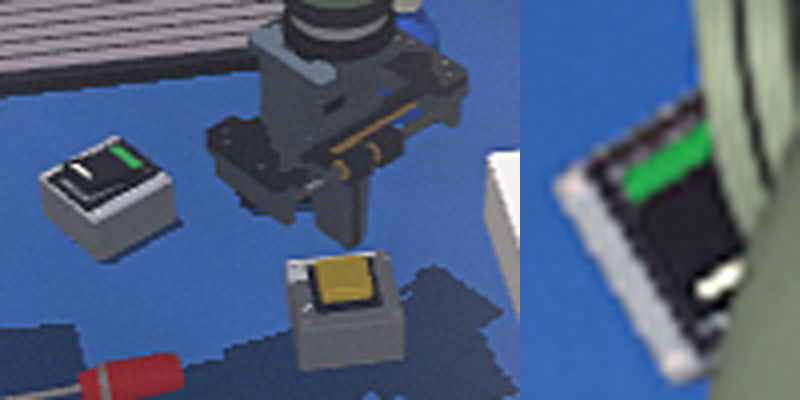

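The rocker is on: stripe at z ≈ 54, white end at 64, and the tool hangs above the yellow key. Now I'll press the key.

>>> send_rows:
  targets:
    - [[0, 0, 0, 0.012, 0, -0.1, 1], [0, 0, 0, 0, 0, -0.06, 1], [0, 0, 0, 0, 0, -0.02, 1], [0, 0, 0, 0, 0, 0, 1]]

```text
time_s: 6.75
ee_pos: [612.0, 90.0, 35.0]
ee_rot: [-179.9, -0.1, 123.3]
force: [0.1, 0.9, 0.3]
gripper_width: 0.7
gripper_force: 0.0
```

>>> send_rows:
  targets:
    - [[0, 0, 0, 0, 0, -0.02, 1], [0, 0, 0, 0, 0, -0.02, 1], [0, 0, 0, 0, 0, 0, 1]]

```text
time_s: 7.05
ee_pos: [613.5, 89.6, 28.0]
ee_rot: [179.9, 0.0, 123.2]
force: [0.5, 0.2, -0.4]
gripper_width: 0.2
gripper_force: 0.0
```

>>> send_rows:
  targets:
    - [[0, 0, 0, 0, 0, -0.015, 1], [0, 0, 0, 0, 0, 0, 1]]

```text
time_s: 7.25
ee_pos: [613.5, 89.6, 25.0]
ee_rot: [179.9, 0.0, 123.2]
force: [-0.0, 1.9, 3.3]
gripper_width: 0.1
gripper_force: 1.3
```

>>> send_rows:
  targets:
    - [[0, 0, 0, 0, 0, -0.015, 1], [0, 0, 0, 0, 0, -0.015, 1], [0, 0, 0, 0, 0, 0, 1]]

```text
time_s: 7.55
ee_pos: [613.7, 89.6, 24.5]
ee_rot: [179.8, 0.1, 123.2]
force: [-9.3, 0.5, 31.9]
gripper_width: 0.6
gripper_force: 15.9
```

>>> send_rows:
  targets:
    - [[0, 0, 0, 0, 0, -0.01, 1], [0, 0, 0, 0, 0, 0, 1]]

```text
time_s: 7.75
ee_pos: [613.7, 89.6, 24.3]
ee_rot: [179.8, 0.1, 123.2]
force: [-12.2, -0.7, 41.2]
gripper_width: 0.5
gripper_force: 20.6
```

>>> send_rows:
  targets:
    - [[0, 0, 0, 0, 0, 0.1, 1], [0, 0, 0, 0, 0, 0.15, 1], [0, 0, 0, 0.028, -0.217, 0, 1], [0, 0, 0, 0.028, -0.217, 0, 1], [0, 0, 0, 0.028, -0.217, 0, 1], [0, 0, 0, 0.028, -0.217, 0, 1], [0, 0, 0, 0, 0, 0, 1], [0, 0, 0, 0, 0, 0, 1]]

```text
time_s: 8.55
ee_pos: [635.1, -85.2, 66.1]
ee_rot: [-180.0, -0.1, 123.1]
force: [-0.1, 0.4, 0.5]
gripper_width: 0.5
gripper_force: 0.0
```

Run:
```python
from h import *
im,d=optics.grab_frame("side");t,dt=optics.grab_frame("top")
cv2.imwrite("pics/s5.png",np.hstack([cv2.resize(im[120:245,290:400,::-1],None,fx=4,fy=4,interpolation=cv2.INTER_CUBIC),cv2.resize(t[165:215,260:295,::-1],(350,500),interpolation=cv2.INTER_CUBIC)]))
for o in((324,168),(326,169),(326,171)): print(o,world("side",o,d).round(1))
for o in((279,190),(281,192),(283,194)): print(o,world("top",o,dt).round(1))
```

```text
(324, 168) [608.4  95.3  55.2]
(326, 169) [583.7 -96.8 228.6]
(326, 171) [583.4 -98.1 223.4]
(279, 190) [619.1  95.6  53.2]
(281, 192) [613.7  90.3  53.3]
(283, 194) [608.3  85.   53.3]
```

View pics/s5.png

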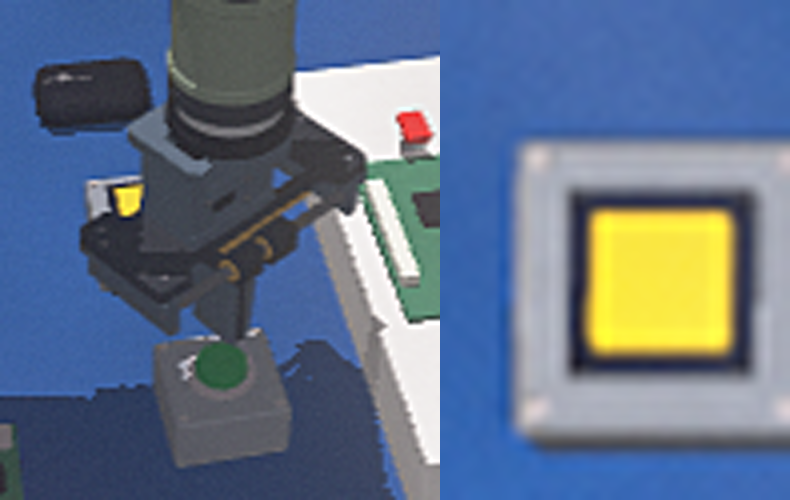

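The yellow key is fully in: its face is at z ≈ 53.3, against 53 given. The tool is above the green button at image (345,212). Next I'll press green.

>>> send_rows:
  targets:
    - [[0, 0, 0, 0, 0, -0.1, 1], [0, 0, 0, 0, 0, -0.045, 1], [0, 0, 0, 0, 0, -0.01, 1], [0, 0, 0, 0, 0, 0, 1]]

```text
time_s: 9.05
ee_pos: [635.4, -83.3, 35.5]
ee_rot: [-180.0, -0.0, 123.3]
force: [-0.8, 0.5, 0.0]
gripper_width: 0.9
gripper_force: 0.0
```

>>> send_rows:
  targets:
    - [[0, 0, 0, 0, 0, -0.02, 1], [0, 0, 0, 0, 0, -0.02, 1], [0, 0, 0, 0, 0, 0, 1]]

```text
time_s: 9.35
ee_pos: [636.4, -83.9, 28.3]
ee_rot: [179.9, 0.0, 123.2]
force: [-0.4, 1.0, 3.7]
gripper_width: 0.4
gripper_force: 1.8
```

>>> send_rows:
  targets:
    - [[0, 0, 0, 0, 0, -0.015, 1], [0, 0, 0, 0, 0, 0, 1]]

```text
time_s: 9.55
ee_pos: [636.4, -83.9, 26.0]
ee_rot: [179.9, 0.1, 123.2]
force: [-0.2, 2.9, 8.3]
gripper_width: 0.6
gripper_force: 3.9
```

>>> send_rows:
  targets:
    - [[0, 0, 0, 0, 0, -0.015, 1], [0, 0, 0, 0, 0, 0, 1]]

```text
time_s: 9.75
ee_pos: [636.5, -83.9, 25.8]
ee_rot: [179.8, 0.1, 123.2]
force: [-5.0, 2.8, 21.4]
gripper_width: 0.3
gripper_force: 10.6
```

>>> send_rows:
  targets:
    - [[0, 0, 0, 0, 0, -0.01, 1], [0, 0, 0, 0, 0, 0, 1]]

```text
time_s: 9.95
ee_pos: [636.6, -84.0, 25.7]
ee_rot: [179.8, 0.1, 123.2]
force: [-7.3, 4.0, 30.2]
gripper_width: 0.5
gripper_force: 15.1
```

Green is at its hard stop. I'll lift clear and check.

>>> send_rows:
  targets:
    - [[0, 0, 0, 0, 0, 0.1, 1], [0, 0, 0, 0, 0, 0.2, 1], [0, 0, 0, 0, 0, 0.2, 1], [0, 0, 0, -0.2, 0, 0.1, 1], [0, 0, 0, -0.2, 0, 0.1, 1], [0, 0, 0, -0.2, 0, 0, 1], [0, 0, 0, -0.2, 0, 0, 1], [0, 0, 0, 0, 0, 0, 1], [0, 0, 0, 0, 0, 0, 1]]

```text
time_s: 10.85
ee_pos: [475.1, -84.4, 160.0]
ee_rot: [180.0, 0.0, 123.2]
force: [0.9, 0.3, 0.6]
gripper_width: 0.5
gripper_force: 0.0
```

Run:
```python
from h import *
t,dt=optics.grab_frame("top")
cv2.imwrite("pics/t6.png",t[:,:,::-1])
for n,o in(("rock",(213,250)),("yel",(281,192)),("grn",(347,183)),("red",(406,258))): print(n,world("top",o,dt).round(1))
```

```text
rock [462.5 264.6  54.3]
yel [613.7  90.3  53.2]
grn [635.8 -83.6  60.2]
red [ 444.3 -120.8  572.3]
```

View pics/t6.png

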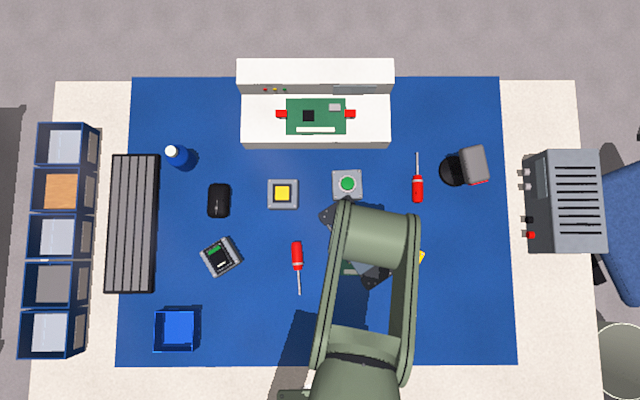

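The rocker (213,250) is on at z 54, the yellow key (281,192) is in at 53, and the green button (347,183) is back up at 60. The loose things in view haven't moved. The arm hides the board and most of the red button's box, but the tool has stayed high above both.

```bash
python3 -c "
from workcell import env
print(env.job_done())"
```

```text
the job is handed in; nothing more can be done
None
```

The job is handed in: the rocker was switched on, then the yellow key latched in, then the green button pressed to its stop and back up; red was never pressed and nothing else was touched.

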